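# Set and lock the bar of a seam edge guide with its cam lever

### The job

Set the seam edge guide for the next job: push its square bar gently into the clamp block until you feel it come up against the buffer of the stop inside, and let go. Then flip the black cam lever on the block right over centre until it lies fully down, so that the bar stays clamped bearing on the stop. Force nothing, and leave the spool, the chalk and the bobbin beside it alone.

Things in the scene. Friction and masses are not known exactly. Their poses are not given: they have to be found in the camera images.
- guide: the fixed edge guide: dark steel base plate 262 x 74 x 8 mm (x -200 to +62 mm, top at z = 8) with a grey clamp block (x -40 to +57, y +-24, top at z = 33 mm). Origin on the table under the lever's hinge; x runs along the channel from mouth to closed end (the bar slides in along +x), y across it to the side where the open lever leans, z up.
- bar: loose steel bar, 16 x 16 mm, 0.35 kg, lying on the plate in the block's 18 mm channel; slides with about 1 N of friction while unclamped. Origin at its underside (8 mm above the table) below its grip post; x runs along the bar to its inner end 145 mm away. An aluminium fence 60 mm wide, 28 mm high crosses it at x = -34 mm.
- grip (a point): middle of the bar's black grip post, 36 mm above the bar's underside; the post is 16 x 16 mm and stands from 16 mm (the bar's top) to 54 mm above the bar's underside; pinch it from above
- end_stop: grey cap closing the block (origin and axes as the guide's). It carries a stop with a rubber-faced spring buffer, out of sight in the channel; its depth differs every time and is not measured: the bar has 20 to 58 mm to go. The buffer yields 1 mm per 3 N, up to 8 mm, and pushes the bar back to the point of touch when let go (slowly, it is damped). Over 25 N puts it out of setting.
- lever (a joint): cam lever angle (rad): starts open at 0 to 0.2; at 0 it leans 0.35 past upright to the guide's +y; grows as it swings up and over to -y; at 1.85 it ends, nearly level. Sprung: resists up to the centre at 1.45 (some 7 N at the paddle), falls back if let go before; beyond it snaps down and holds. Pushing it with over 30 N would damage it.
- pivot (a point): the lever's hinge point, 47 mm above the table over the guide's origin; the hinge axis is the guide's x. Closing the lever presses a rubber pad on the bar and draws the bar about 2 mm further in, which loads the buffer only if the bar was already up against it.
- lever_tip (a point): point on the middle line of the lever's black paddle, 80 mm from the hinge (the paddle is 24 mm wide along the guide's x, 9 mm thick, and reaches from 28 to 90 mm from the hinge); push on its broad face
- spool_2: small yellow thread spool, 35 mm across, 55 mm tall, standing beside the guide; bystander, origin under its middle
- tailor_chalk_1: white triangle of tailor's chalk, 37 x 40 x 7 mm; bystander, origin under its middle
- bobbin_1: small bobbin, 21 mm across, 10 mm tall; bystander, origin under its middle
Not all that is in view belongs to the job. Several things have the shape of the bar; the one meant has the colours described above.

How it is judged (in metres and radians):
On the way, in this order (a step that is already met when the one before it is completed fails the run):
1. the bar is pushed in until it bears on the buffer of the stop (over 1.5 N) (contact force between bar and end_stop above 1.5 N), for 0.1 s.
2. the lever is flipped over centre and fully down (over 1.75 rad) (value of joint lever above 1.75 rad), for 0.2 s.
At the end, for the whole second after the job is handed in: The lever is fully down past its centre (over 1.75 of 1.85 rad), and the clamped bar is at rest, in line with its channel within 0.08 rad, still bearing on the stop's buffer with more than 1 N (value of joint lever above 1.75 rad and contact force between bar and end_stop above 1 N and angle between the x axis of bar and the x axis of guide, either way round below 0.08 rad and linear speed of bar below 0.01 m/s); the robot touches nothing.
It fails at once if the bar is rammed against the stop with more than 25 N (contact force between bar and end_stop above 25 N).
It fails at once if the robot pushes the lever with more than 30 N (contact force between the arm and lever above 30 N).
It fails at once if the spool is moved more than 20 mm (distance of spool_2 from where it was at the start of the episode above 0.02 m).
It fails at once if the chalk is moved more than 20 mm (distance of tailor_chalk_1 from where it was at the start of the episode above 0.02 m).
It fails at once if the bobbin is moved more than 20 mm (distance of bobbin_1 from where it was at the start of the episode above 0.02 m).
It also fails if it takes over 61 s, if anything falls off the work surface, if the arm or the gripper's body presses on something with over 40 N, if the wrist force passes 120 N, or if a joint passes its speed limit or range.

### The arm

A 6-joint arm with a two-finger parallel gripper is mounted at the origin on a cart in front of the work surface, level with it; the furniture and walls round the work are solid. World frame = base frame: x ahead of the robot, y to its left, z up, the work surface at z = 0. Lengths are in m, angles in degrees, forces in N, time in s.
With the tool pointing down it reaches from about 0.35 to 0.875 m from the base axis. Payload 4.2 kg.
Tool frame: the origin (TCP) lies on the front face of the gripper's body, between the roots of the fingers; the fingertips stand finger_overhang ahead of it and the grasp point (between the pads) lies 51 mm ahead of it (finger_overhang is the distance from the TCP to the fingertips, in m); z points along the fingers, y is the line along which they close (so a half turn about z gives the same grasp; the last joint's range is limited). The gripper opens to 87 mm and grips with 3 to 60 N. Pads are 19 mm wide; open, the fingers measure 117 mm over their backs; the gripper's body (75 mm by 190 mm) begins 51 mm behind the grasp point.
Start: joints at [-62.533, 22.042, 0.453, 0, -68.411, -14.817], TCP at [0.137, -0.61, 0.292] pointing down, gripper open.
Joint ranges: [-179.83, 179.83], [-69.29, 118.12], [-61.27, 80.66], [-181.25, 117.63], [-171.15, -9.14], [-177.46, 177.46]. Speed limits (degrees/s): [159.86, 159.86, 180, 180, 180, 180].

### API

Orientations are given as a 3x3 rotation matrix whose columns are the frame's x, y, z axes.
In Python, from station import sense, capture, camera_model, finish_job, finger_overhang gives the robot as it stands. The module is installed in compiled form; this text tells all that it offers.
- The arm moves only by the tool jog_arm, never from a script. Its argument "rows" is a list that holds one entry, the list of rows, each a list of 4 numbers: the shift along the tool's x, y, z in m, then the turn about the tool's z in rad. A call has 1 to 20 rows; each row shifts and turns the commanded pose from where the row before left it, along the tool's axes as they then stand; what a row does not reach is not made up. A row lasts 1/8 s, in which the tool goes at most 62.5 mm and 10.7 degrees, less where a joint would pass 70% of its speed; a pose out of reach is approached as far as the arm can. A call is refused whole if a number of a shift passes 0.0625 or a number of a turn 0.188, either way. A call with a gripper value outside its range is refused whole. "claw" is the opening, from 0 (shut) to 1 (fully open), set as the call begins (left out, the last holds). The fingers move at their own pace and stop on an object; the grip force is fixed at half the most. Time passes only in rows, so rows that do not move let the fingers close. It gives the time, the measured TCP pose, the force, the opening and the grip force at its end, in the units of the state.
- sense(): the state, without advancing time (a new reading comes with each control period).
- capture(name): name is "scene" or "top"; returns the picture (384x512x3 uint8, red, green, blue); there is no depth.
- camera_model(name): a dict with "fovy" (degrees; the focal length in pixels is half the picture's height over the tangent of half this angle, whatever the lens; pixels are square), "cx", "cy" (the principal point, pixels), "k1" (the pictures are not rectified: a ray, as slopes to the right and down, at radius r is drawn at 1 + k1 r^2 times it, then the intrinsics apply), "eye" and "rotation" of the camera in the world. Camera axes: x right, y down, z forward; pixel columns grow to the right and rows downward; lengths in m; the calibration is good to about 2 mm. A picture is of the moment at which its call begins. camera_model takes no time and is no camera call.
- finish_job(): hands the job in; it is judged then, once.
The state is a dict: "time_s": time; "joints": joint angles; "joint_velocities": joint speeds; "effort": joint torques, N m; "tcp_pos": TCP position; "ee_rot": TCP orientation; "wrist_force": force on the tool from outside, world axes, zero at the start; "moment": the same for the moment, N m; "gripper_width": opening from 0.0 (shut) to 1.0 (fully open); "gripper_force": force on a finger pad.
Only numpy, scipy, OpenCV 4.12 (cv2) and the standard library are available. Lean on these libraries where they do the work, as an engineer would, in place of code of your own. Each camera call takes 0.05 s, during which the arm holds its last target. There are 200 camera calls.

## Working session

There is one attempt and no reset: what is moved stays moved. The work goes in short steps, Python scripts to look and compute and a tool call to move; the robot and the scene stay as the last step left them, time stands still between calls to the robot, and variables do not carry over. Pictures are saved under pics/ and viewed, at most 10 in all, crops included, and the job is handed in when it is done.

Besides the shell and the picture viewer there is one more tool, called after ">>>" by a JSON object that holds its "name" and its "arguments", one argument or row to a line. jog_arm: Moves the arm, as the interface text tells. Its arguments: {"type":"object","properties":{"rows":{"type":"array"},"claw":{"type":"number"}},"required":["rows"]}

```bash
mkdir -p pics; python3 - <<'E'
from station import *
import cv2
print(finger_overhang if not callable(finger_overhang) else finger_overhang())
for n in("scene","top"):
    im=capture(n); cv2.imwrite(f"pics/{n}0.png",im[:,:,::-1]); print(n,camera_model(n))
s=sense();print(s)
E
```

```text
0.0697
scene {'fovy': 46.10547497037662, 'cx': 250.5406022118592, 'cy': 208.10842852247103, 'k1': 0.001159889116310439, 'eye': array([0.18982797, 0.93431314, 0.63147672]), 'rotation': array([[-0.85838152, -0.33285839,  0.39036708],
       [-0.51295673,  0.54573104, -0.66261076],
       [ 0.00752012, -0.76901426, -0.63918739]])}
top {'fovy': 42.000310669806275, 'cx': 250.33350541657094, 'cy': 191.55963141904832, 'k1': -0.021044400611474272, 'eye': array([0.33278253, 0.33707397, 1.10603996]), 'rotation': array([[-0.01887659, -0.98183085,  0.18881697],
       [-0.99957407,  0.02273624,  0.01829597],
       [-0.02225654, -0.18839118, -0.98184185]])}
{'time_s': 0.1, 'joints': array([-6.25331233e+01,  2.20862178e+01,  3.88916137e-01, -2.49110237e-02,
       -6.84105748e+01, -1.48169395e+01]), 'joint_velocities': array([-0.08632117, -0.10363287,  0.24226982,  0.08751606,  0.04456248,
       -0.00837856]), 'effort': array([-1.49962671e-04, -3.91690600e+01,  1.87934536e+01,  4.23188344e+00,
        1.34356355e-02, -8.30294357e-05]), 'tcp_pos': array([ 0.13681388, -0.60944142,  0.29128029]), 'ee_rot': array([[-9.75761347e-01, -2.18836776e-01, -5.09692938e-04],
       [-2.18837351e-01,  9.75759584e-01,  1.85700332e-03],
       [ 9.09571496e-05,  1.92353191e-03, -9.99998146e-01]]), 'wrist_force': array([-0.27846801,  0.02885323,  0.30856652]), 'moment': array([ 0.00544224, -0.05284439,  0.00862787]), 'gripper_force': 0.0, 'gripper_width': 1.0010591790420822}
```

View pics/top0.png

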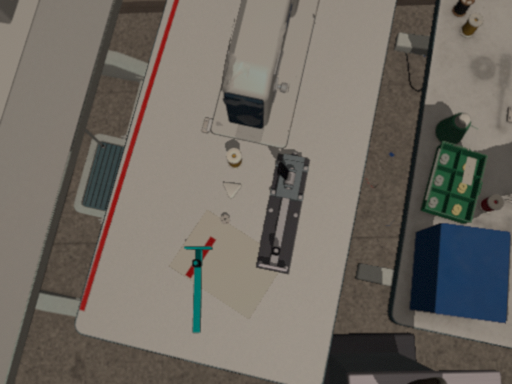

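View pics/scene0.png

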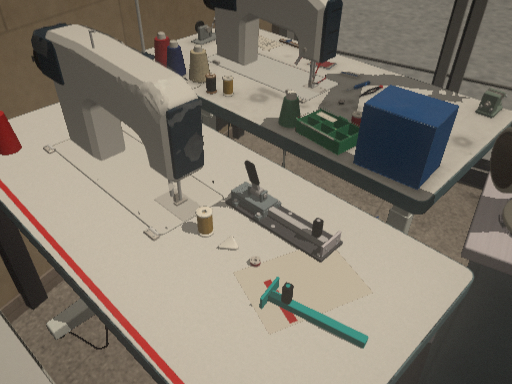

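The top view shows the guide at about (262–308, 150–272), with the mouth end and grip post at the bottom (275,250) and the block at the top (290,170). The scene view shows the lever upright at (252,172) and the post at (318,228). The spool, chalk and bobbin are on the left side of the guide in the top view. I'll zoom in next.

```bash
cat > h.py <<'E'
import numpy as np, cv2
from station import *
def cam(n):
    c=camera_model(n); f=192/np.tan(np.radians(c["fovy"]/2))
    return c,f
def ray(n,p):
    c,f=cam(n); d=(np.array(p,float)-[c["cx"],c["cy"]])/f; u=d.copy()
    for _ in range(10): u=d/(1+c["k1"]*(u@u))
    return c["eye"],c["rotation"]@np.array([u[0],u[1],1])
def onz(n,p,z):
    e,d=ray(n,p); return e+d*(z-e[2])/d[2]
def proj(n,P):
    c,f=cam(n); q=c["rotation"].T@(np.array(P)-c["eye"]); u=q[:2]/q[2]
    return u*(1+c["k1"]*(u@u))*f+[c["cx"],c["cy"]]
def crop(n,x0,y0,w,h,s,fn):
    im=capture(n)[y0:y0+h,x0:x0+w,::-1]
    cv2.imwrite("pics/"+fn,cv2.resize(im,None,fx=s,fy=s,interpolation=cv2.INTER_CUBIC))
E
python3 - <<'E'
from h import *
a=capture("top")[140:285,210:320,::-1]; b=capture("scene")[150:270,190:350,::-1]
a=cv2.resize(a,None,fx=4,fy=4,interpolation=cv2.INTER_CUBIC)
b=cv2.resize(b,None,fx=2.2,fy=2.2,interpolation=cv2.INTER_CUBIC)
c=np.zeros((580,800,3),np.uint8); c[:a.shape[0],:440]=a; c[:b.shape[0],445:445+b.shape[1]]=b
cv2.imwrite("pics/z.png",c)
for p in [(262,268),(288,272),(309,157),(281,152)]: print(p,onz("top",p,.008))
E
```

```text
(262, 268) [0.37431847 0.33538616 0.008     ]
(288, 272) [0.36460964 0.27927146 0.008     ]
(309, 157) [0.62041637 0.22340346 0.008     ]
(281, 152) [0.63366303 0.28627011 0.008     ]
```

View pics/z.png

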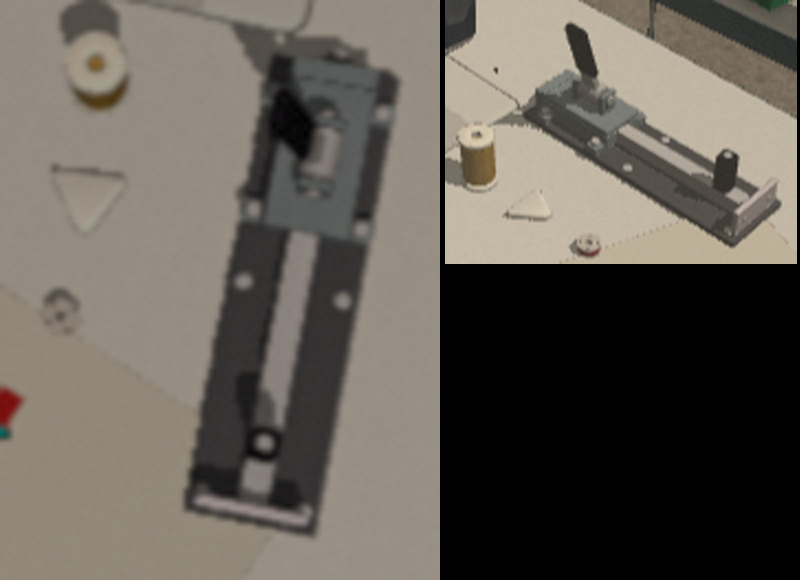

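```bash
cat >> h.py <<'E'
def px(x,y): return (210+x/4,140+y/4)
E
python3 - <<'E'
from h import *
m1,m2,c1,c2=[onz("top",px(*p),.008) for p in [(185,510),(315,535),(398,78),(272,55)]]
print(m1,m2,c1,c2,np.linalg.norm(c2-m1),np.linalg.norm(c1-m2),np.linalg.norm(m2-m1),np.linalg.norm(c2-c1))
ax=(c1+c2-m1-m2)/2; a=np.arctan2(ax[1],ax[0]); print("yaw",np.degrees(a))
gx=np.array([np.cos(a),np.sin(a),0]);gy=np.array([-gx[1],gx[0],0])
cen=(m1+m2+c1+c2)/4; O=cen+gx*.069; O[2]=0
post=onz("top",px(263,443),.062)
print("O",O,"post",post,"post in guide",(post-O)@gx,(post-O)@gy)
# post by two views; scene post top centre crop (727,155)
e1,d1=ray("top",px(263,443)); e2,d2=ray("scene",(190+(727-445)/2.2,150+155/2.2))
t=np.linalg.lstsq(np.c_[d1,-d2],e2-e1,rcond=None)[0]; print(e1+d1*t[0],e2+d2*t[1])
# lever tip
th=0.1
for th in(0,.1,.2):
  f=.35-th; P=O+gy*.09*np.sin(f)+[0,0,.047+.09*np.cos(f)]; q=proj("top",P);r=proj("scene",P);print(th,(q-[210,140])*4,(r-[190,150])*2.2+[445,0])
print("head",onz("top",(245,125),.1),onz("top",(245,125),.2))
E
```

```text
[0.37564187 0.347851   0.008     ] [0.36083168 0.27777158 0.008     ] [0.61456547 0.22251701 0.008     ] [0.62973164 0.29318595 0.008     ] 0.25990359173095545 0.25968038623588685 0.07162728055736517 0.07227801865141256
yaw -12.213394255653714
O [0.56263095 0.27073421 0.        ] post [0.40717174 0.30609992 0.062     ] post in guide -0.15942235504581348 0.0016773563161578753
[0.40729524 0.3060485  0.06026669] [0.40868358 0.30645339 0.0603536 ]
0 [268.0547097  107.65466758] [573.2053247   29.97939884]
0.1 [285.17090478 109.54170459] [579.787656    23.61224492]
0.2 [302.75109467 111.93381166] [586.47865345  18.00376724]
head [0.66905583 0.36434838 0.1       ] [0.63563039 0.36163731 0.2       ]
```

>>> {"name": "jog_arm", "arguments": {
  "rows": [
    [[0,0,0,0.1446],[0,0,0,0.1446],[0,0,0,0.1446],[-0.0215,0.0438,0,0],[-0.0215,0.0438,0,0],[-0.0215,0.0438,0,0],[-0.0215,0.0438,0,0],[-0.0215,0.0438,0,0],[-0.0215,0.0438,0,0],[-0.0215,0.0438,0,0],[-0.0215,0.0438,0,0],[-0.0215,0.0438,0,0],[-0.0215,0.0438,0,0],[-0.0215,0.0438,0,0],[-0.0215,0.0438,0,0],[0,0,0,0]]
  ],
  "claw": 0.5
}}

```text
time_s: 2.2
tcp_pos: [0.5018, -0.1484, 0.2919]
ee_rot: [[-0.978, 0.208, -0.0], [0.208, 0.978, 0.0], [0.0, 0.0, -1.0]]
wrist_force: [-0.5, -0.4, 0.9]
gripper_width: 0.497
gripper_force: 0.0
```

>>> {"name": "jog_arm", "arguments": {
  "rows": [
    [[0.0187,0.0425,0,0],[0.0187,0.0425,0,0],[0.0187,0.0425,0,0],[0.0187,0.0425,0,0],[0.0187,0.0425,0,0],[0.0187,0.0425,0,0],[0.0187,0.0425,0,0],[0.0187,0.0425,0,0],[0.0187,0.0425,0,0],[0.0187,0.0425,0,0],[0,0,0.03,0],[0,0,0.03,0],[0,0,0.03,0],[0,0,0.03,0],[0,0,0,0]]
  ]
}}

```text
time_s: 4.08
tcp_pos: [0.4065, 0.3025, 0.1703]
ee_rot: [[-0.977, 0.212, -0.004], [0.212, 0.977, -0.005], [0.003, -0.005, -1.0]]
wrist_force: [-0.4, 0.1, 0.2]
gripper_width: 0.5
gripper_force: 0.0
```

```bash
python3 - <<'E'
from h import *
a=capture("top")[140:285,210:320,::-1]; b=capture("scene")[130:270,190:350,::-1]
a=cv2.resize(a,None,fx=3.6,fy=4,interpolation=cv2.INTER_CUBIC)
b=cv2.resize(b,None,fx=2.4,fy=2.4,interpolation=cv2.INTER_CUBIC)
c=np.zeros((580,800,3),np.uint8); c[:a.shape[0],:a.shape[1]]=a; c[:b.shape[0],400:400+b.shape[1]]=b
cv2.imwrite("pics/z2.png",c); s=sense(); print(s["tcp_pos"],s["joints"],s["wrist_force"])
E
```

```text
[0.40776805 0.30423928 0.17301167] [ 5.50466759e+01  1.80127629e+01 -2.50706518e+01  3.74941157e-02
 -4.68794196e+01 -1.57284273e+02] [-1.22539955  0.79084369 -0.49820156]
```

View pics/z2.png

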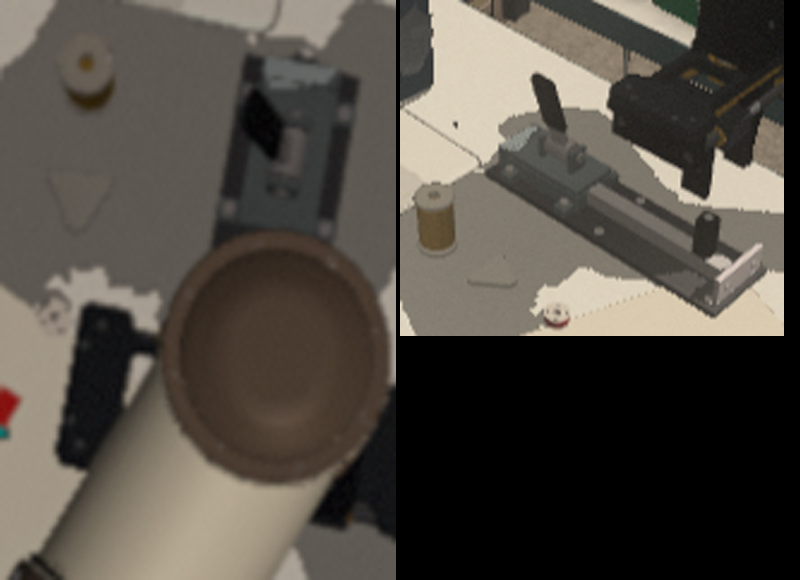

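The fingers straddle the post at about (705,230) in the scene crop. I'll descend and close on it.

>>> {"name": "jog_arm", "arguments": {
  "rows": [
    [[0,0.0017,0.024,0],[0,0,0.024,0],[0,0,0.024,0],[0,0,0,0],[0,0,0,0]]
  ]
}}

```text
time_s: 4.8
tcp_pos: [0.4084, 0.3068, 0.1019]
ee_rot: [[-0.977, 0.211, 0.002], [0.211, 0.977, 0.002], [-0.002, 0.003, -1.0]]
wrist_force: [0.1, 0.1, 0.6]
gripper_width: 0.5
gripper_force: 0.0
```

>>> {"name": "jog_arm", "arguments": {
  "rows": [
    [[0,0,0,0],[0,0,0,0],[0,0,0,0],[0,0,0,0],[0,0,0,0]]
  ],
  "claw": 0
}}

```text
time_s: 5.42
tcp_pos: [0.4077, 0.3061, 0.1005]
ee_rot: [[-0.977, 0.211, 0.0], [0.211, 0.977, 0.0], [-0.0, 0.0, -1.0]]
wrist_force: [-1.8, -0.2, 2.1]
gripper_width: 0.181
gripper_force: 30.0
```

>>> {"name": "jog_arm", "arguments": {
  "rows": [
    [[-0.003,0,0,0],[-0.003,0,0,0],[-0.003,0,0,0],[-0.003,0,0,0],[-0.003,0,0,0],[0,0,0,0]]
  ]
}}

```text
time_s: 6.18
tcp_pos: [0.4229, 0.3028, 0.1005]
ee_rot: [[-0.977, 0.211, 0.001], [0.211, 0.977, 0.0], [-0.001, 0.001, -1.0]]
wrist_force: [0.9, -0.6, 5.6]
gripper_width: 0.179
gripper_force: 30.0
```

>>> {"name": "jog_arm", "arguments": {
  "rows": [
    [[-0.001,0,0,0],[-0.001,0,0,0],[-0.001,0,0,0],[-0.001,0,0,0]]
  ]
}}

```text
time_s: 6.68
tcp_pos: [0.4262, 0.3021, 0.1005]
ee_rot: [[-0.977, 0.211, 0.0], [0.211, 0.977, 0.0], [-0.0, 0.0, -1.0]]
wrist_force: [-1.1, 0.7, 6.5]
gripper_width: 0.18
gripper_force: 30.0
```

>>> {"name": "jog_arm", "arguments": {
  "rows": [
    [[-0.001,0,0,0],[-0.001,0,0,0],[-0.001,0,0,0]]
  ]
}}

```text
time_s: 7.05
tcp_pos: [0.4291, 0.3015, 0.1005]
ee_rot: [[-0.977, 0.211, 0.0], [0.211, 0.977, 0.0], [-0.0, 0.0, -1.0]]
wrist_force: [-2.0, 0.8, 5.5]
gripper_width: 0.181
gripper_force: 30.0
```

>>> {"name": "jog_arm", "arguments": {
  "rows": [
    [[-0.001,0,0,0],[-0.001,0,0,0],[-0.001,0,0,0],[-0.001,0,0,0]]
  ]
}}

```text
time_s: 7.55
tcp_pos: [0.433, 0.3006, 0.1005]
ee_rot: [[-0.977, 0.211, 0.0], [0.211, 0.977, 0.0], [-0.0, 0.0, -1.0]]
wrist_force: [-1.6, 1.1, 6.2]
gripper_width: 0.18
gripper_force: 30.0
```

>>> {"name": "jog_arm", "arguments": {
  "rows": [
    [[-0.001,0,0,0],[-0.001,0,0,0],[-0.001,0,0,0],[-0.001,0,0,0]]
  ]
}}

```text
time_s: 8.05
tcp_pos: [0.4369, 0.2997, 0.1005]
ee_rot: [[-0.977, 0.211, 0.0], [0.211, 0.977, 0.0], [-0.0, 0.0, -1.0]]
wrist_force: [-2.4, 1.2, 5.5]
gripper_width: 0.178
gripper_force: 30.0
```

>>> {"name": "jog_arm", "arguments": {
  "rows": [
    [[-0.001,0,0,0],[-0.001,0,0,0],[-0.001,0,0,0],[-0.001,0,0,0]]
  ]
}}

```text
time_s: 8.55
tcp_pos: [0.4408, 0.2989, 0.1005]
ee_rot: [[-0.977, 0.211, 0.0], [0.211, 0.977, 0.0], [-0.0, 0.0, -1.0]]
wrist_force: [-0.7, 0.7, 5.7]
gripper_width: 0.179
gripper_force: 30.0
```

>>> {"name": "jog_arm", "arguments": {
  "rows": [
    [[-0.001,0,0,0],[-0.001,0,0,0],[-0.001,0,0,0],[-0.001,0,0,0]]
  ]
}}

```text
time_s: 9.05
tcp_pos: [0.4447, 0.298, 0.1005]
ee_rot: [[-0.977, 0.211, 0.0], [0.211, 0.977, 0.0], [-0.0, 0.0, -1.0]]
wrist_force: [-2.0, 0.4, 4.9]
gripper_width: 0.181
gripper_force: 30.0
```

>>> {"name": "jog_arm", "arguments": {
  "rows": [
    [[-0.001,0,0,0],[-0.001,0,0,0],[-0.001,0,0,0],[-0.001,0,0,0]]
  ]
}}

```text
time_s: 9.55
tcp_pos: [0.4487, 0.2972, 0.1005]
ee_rot: [[-0.977, 0.211, 0.0], [0.211, 0.977, 0.0], [-0.0, 0.0, -1.0]]
wrist_force: [-2.5, 1.0, 6.3]
gripper_width: 0.183
gripper_force: 30.0
```

>>> {"name": "jog_arm", "arguments": {
  "rows": [
    [[-0.001,0,0,0],[-0.001,0,0,0],[-0.001,0,0,0],[-0.001,0,0,0]]
  ]
}}

```text
time_s: 10.05
tcp_pos: [0.4526, 0.2963, 0.1005]
ee_rot: [[-0.977, 0.211, 0.0], [0.211, 0.977, 0.0], [-0.0, 0.0, -1.0]]
wrist_force: [-2.6, -0.1, 6.1]
gripper_width: 0.179
gripper_force: 30.0
```

>>> {"name": "jog_arm", "arguments": {
  "rows": [
    [[-0.001,0,0,0],[-0.001,0,0,0],[-0.001,0,0,0],[-0.001,0,0,0]]
  ]
}}

```text
time_s: 10.55
tcp_pos: [0.4564, 0.2955, 0.1005]
ee_rot: [[-0.977, 0.211, 0.0], [0.211, 0.977, 0.0], [-0.0, 0.0, -1.0]]
wrist_force: [-1.8, 1.3, 5.8]
gripper_width: 0.18
gripper_force: 30.0
```

>>> {"name": "jog_arm", "arguments": {
  "rows": [
    [[-0.001,0,0,0],[-0.001,0,0,0],[-0.001,0,0,0],[-0.001,0,0,0]]
  ]
}}

```text
time_s: 11.05
tcp_pos: [0.4594, 0.2946, 0.1005]
ee_rot: [[-0.977, 0.211, -0.002], [0.211, 0.977, -0.0], [0.002, -0.001, -1.0]]
wrist_force: [-7.2, 3.2, 9.1]
gripper_width: 0.184
gripper_force: 30.0
```

>>> {"name": "jog_arm", "arguments": {
  "rows": [
    [[0,0,0,0],[0,0,0,0],[0,0,0,0]]
  ]
}}

```text
time_s: 11.42
tcp_pos: [0.4594, 0.2947, 0.1005]
ee_rot: [[-0.977, 0.211, -0.002], [0.211, 0.977, -0.0], [0.001, -0.001, -1.0]]
wrist_force: [-5.6, 2.3, 8.4]
gripper_width: 0.184
gripper_force: 30.0
```

>>> {"name": "jog_arm", "arguments": {
  "rows": [
    [[-0.0006,0,0,0],[0,0,0,0],[0,0,0,0]]
  ]
}}

```text
time_s: 11.8
tcp_pos: [0.4597, 0.2945, 0.1005]
ee_rot: [[-0.977, 0.211, -0.002], [0.211, 0.977, -0.0], [0.002, -0.001, -1.0]]
wrist_force: [-7.2, 2.5, 9.2]
gripper_width: 0.182
gripper_force: 30.0
```

>>> {"name": "jog_arm", "arguments": {
  "rows": [
    [[0,0,0,0],[0,0,0,0],[0,0,0,0],[0,0,0,0],[0,0,0,0],[0,0,0,0]]
  ],
  "claw": 0.5
}}

```text
time_s: 12.55
tcp_pos: [0.461, 0.2944, 0.1002]
ee_rot: [[-0.977, 0.211, 0.0], [0.211, 0.977, -0.0], [-0.0, -0.0, -1.0]]
wrist_force: [-0.4, -0.2, 0.1]
gripper_width: 0.496
gripper_force: 0.0
```

>>> {"name": "jog_arm", "arguments": {
  "rows": [
    [[0,0,-0.02,0],[0,0,-0.03,0],[0,0,-0.04,0],[0,0,-0.04,0],[0,0,-0.02,0],[0,0,0,0]]
  ],
  "claw": 0.5
}}

```text
time_s: 13.3
tcp_pos: [0.4614, 0.2949, 0.2519]
ee_rot: [[-0.977, 0.211, 0.003], [0.211, 0.977, 0.003], [-0.002, 0.004, -1.0]]
wrist_force: [-0.3, -0.6, -0.4]
gripper_width: 0.496
gripper_force: 0.0
```

```bash
python3 - <<'E'
from h import *
for p,q in [((263,128),(203,160)),((227,122),(168,178))]:
  e1,d1=ray("top",p); e2,d2=ray("scene",q)
  t=np.linalg.lstsq(np.c_[d1,-d2],e2-e1,rcond=None)[0]; print(e1+d1*t[0],e2+d2*t[1])
a=capture("top")[140:285,210:320,::-1]; b=capture("scene")[100:260,150:350,::-1]
a=cv2.resize(a,None,fx=3,fy=4,interpolation=cv2.INTER_CUBIC)
b=cv2.resize(b,None,fx=2.2,fy=2.2,interpolation=cv2.INTER_CUBIC)
c=np.zeros((580,800,3),np.uint8); c[:a.shape[0],:a.shape[1]]=a; c[:b.shape[0],340:340+b.shape[1]]=b
cv2.imwrite("pics/z3.png",c); s=sense(); print(s["tcp_pos"],s["wrist_force"])
E
```

```text
[0.65375805 0.32690948 0.12362894] [0.65837236 0.32924115 0.12511241]
[0.67163076 0.40123386 0.11475147] [0.68458962 0.40865056 0.11966118]
[0.46048065 0.29405212 0.24932574] [ 0.67928435 -0.01709893 -0.70832098]
```

View pics/z3.png

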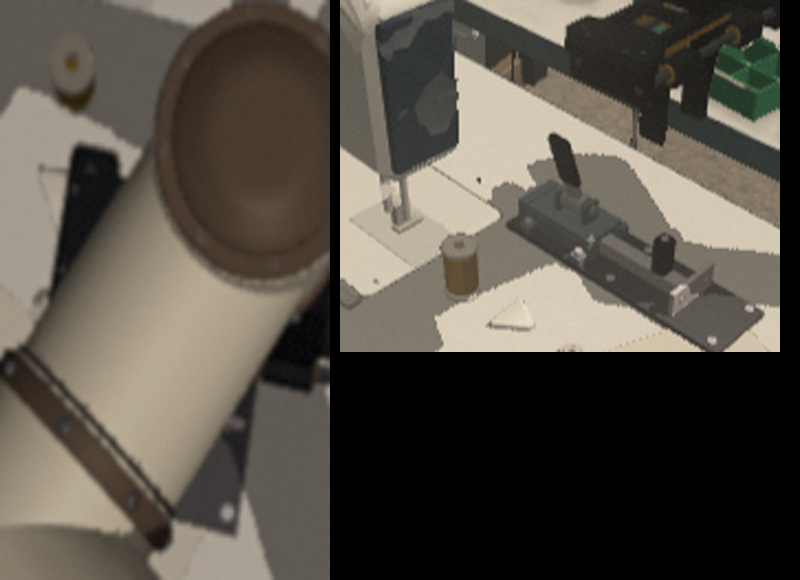

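The lever leans to +y, and the post stands free at about (663,253) in the crop. The machine head front is at guide x ≈ +78 mm, so there is room. I'll go to the +y side of the lever with the fingers shut.

>>> {"name": "jog_arm", "arguments": {
  "rows": [
    [[-0.0242,0.0147,0,0],[-0.0242,0.0147,0,0],[-0.0242,0.0147,0,0],[-0.0242,0.0147,0,0],[0,0,0,0],[0,0,0,0],[0,0,0.031,0],[0,0,0.031,0],[0,0,0,0],[0,0,0,0]]
  ],
  "claw": 0
}}

```text
time_s: 14.65
tcp_pos: [0.5682, 0.3317, 0.1896]
ee_rot: [[-0.978, 0.211, 0.002], [0.211, 0.978, 0.001], [-0.002, 0.001, -1.0]]
wrist_force: [-0.9, 0.8, 0.1]
gripper_width: 0.004
gripper_force: 0.0
```

```bash
python3 - <<'E'
from h import *
b=capture("scene")[100:260,150:350,::-1]
cv2.imwrite("pics/z4.png",cv2.resize(b,None,fx=3,fy=3,interpolation=cv2.INTER_CUBIC)); s=sense(); print(s["tcp_pos"],s["wrist_force"],s["gripper_width"])
E
```

```text
[0.56843913 0.33190271 0.19008333] [-0.1338123   0.42851447  0.57731314] 0.00646821528961918
```

View pics/z4.png

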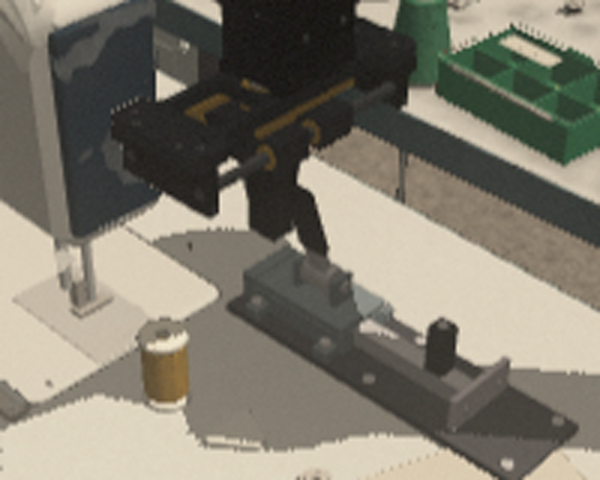

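>>> {"name": "jog_arm", "arguments": {
  "rows": [
    [[0,-0.005,0.001,0],[0,-0.005,0,0],[0,-0.005,0,0],[0,-0.005,0,0],[0,-0.005,0,0],[0,-0.005,0,0]]
  ]
}}

```text
time_s: 15.45
tcp_pos: [0.5619, 0.3022, 0.1876]
ee_rot: [[-0.977, 0.211, 0.001], [0.211, 0.977, 0.001], [-0.001, 0.001, -1.0]]
wrist_force: [1.0, 1.3, 0.7]
gripper_width: 0.007
gripper_force: 0.7
```

>>> {"name": "jog_arm", "arguments": {
  "rows": [
    [[0,-0.005,0,0],[0,-0.005,0,0],[0,-0.005,0,0],[0,0,0,0]]
  ]
}}

```text
time_s: 15.95
tcp_pos: [0.5587, 0.2874, 0.1876]
ee_rot: [[-0.977, 0.212, 0.001], [0.212, 0.977, 0.001], [-0.001, 0.001, -1.0]]
wrist_force: [0.9, 2.6, 1.2]
gripper_width: 0.004
gripper_force: 1.2
```

>>> {"name": "jog_arm", "arguments": {
  "rows": [
    [[0,-0.005,0.0007,0],[0,-0.005,0.0007,0],[0,-0.0068,0.0016,0],[0,-0.0068,0.0016,0],[0,-0.0064,0.003,0],[0,-0.0064,0.003,0]]
  ]
}}

```text
time_s: 16.7
tcp_pos: [0.5515, 0.2523, 0.1783]
ee_rot: [[-0.978, 0.211, 0.003], [0.211, 0.978, 0.002], [-0.003, 0.002, -1.0]]
wrist_force: [0.4, 3.4, 8.0]
gripper_width: 0.002
gripper_force: 3.5
```

>>> {"name": "jog_arm", "arguments": {
  "rows": [
    [[0,-0.0056,0.0041,0],[0,-0.0056,0.0041,0]]
  ]
}}

```text
time_s: 16.95
tcp_pos: [0.549, 0.2405, 0.1698]
ee_rot: [[-0.978, 0.211, 0.002], [0.211, 0.978, 0.0], [-0.002, 0.001, -1.0]]
wrist_force: [1.4, 1.7, 6.5]
gripper_width: 0.005
gripper_force: 2.7
```

>>> {"name": "jog_arm", "arguments": {
  "rows": [
    [[0,-0.0047,0.0052,0],[0,-0.0047,0.0052,0],[0,-0.0035,0.006,0],[0,-0.0035,0.006,0]]
  ]
}}

```text
time_s: 17.45
tcp_pos: [0.5438, 0.2237, 0.1445]
ee_rot: [[-0.977, 0.212, -0.004], [0.212, 0.977, -0.002], [0.003, -0.003, -1.0]]
wrist_force: [-0.5, -0.6, 0.1]
gripper_width: 0.003
gripper_force: 0.0
```

>>> {"name": "jog_arm", "arguments": {
  "rows": [
    [[0,-0.0019,0.005,0],[0,-0.0019,0.005,0],[0,0,0,0]]
  ]
}}

```text
time_s: 17.82
tcp_pos: [0.5438, 0.2209, 0.1353]
ee_rot: [[-0.977, 0.211, -0.001], [0.211, 0.977, -0.001], [0.001, -0.001, -1.0]]
wrist_force: [0.5, 0.0, 0.1]
gripper_width: 0.006
gripper_force: 0.0
```

>>> {"name": "jog_arm", "arguments": {
  "rows": [
    [[0,0,-0.02,0],[0,0,-0.04,0],[0,0,-0.04,0],[0,0,-0.04,0],[0,-0.04,0,0],[0,-0.05,0,0],[0,-0.05,0,0],[0,-0.05,0,0],[0,-0.04,0,0],[0,0,0,0],[0,0,0,0]]
  ]
}}

```text
time_s: 19.2
tcp_pos: [0.4958, -0.0035, 0.2764]
ee_rot: [[-0.977, 0.212, 0.001], [0.212, 0.977, 0.0], [-0.001, 0.001, -1.0]]
wrist_force: [0.0, -0.0, 0.5]
gripper_width: 0.004
gripper_force: 0.0
```

```bash
python3 - <<'E'
from h import *
a=capture("top")[140:285,210:320,::-1]; b=capture("scene")[100:260,150:350,::-1]
a=cv2.resize(a,None,fx=3,fy=4,interpolation=cv2.INTER_CUBIC)
b=cv2.resize(b,None,fx=2.2,fy=2.2,interpolation=cv2.INTER_CUBIC)
c=np.zeros((580,800,3),np.uint8); c[:a.shape[0],:a.shape[1]]=a; c[:b.shape[0],340:340+b.shape[1]]=b
cv2.imwrite("pics/z5.png",c); s=sense(); print(s["tcp_pos"],s["wrist_force"])
E
```

```text
[ 0.49589195 -0.00287881  0.27613747] [ 0.53066833  0.67836051 -0.76985426]
```

View pics/z5.png

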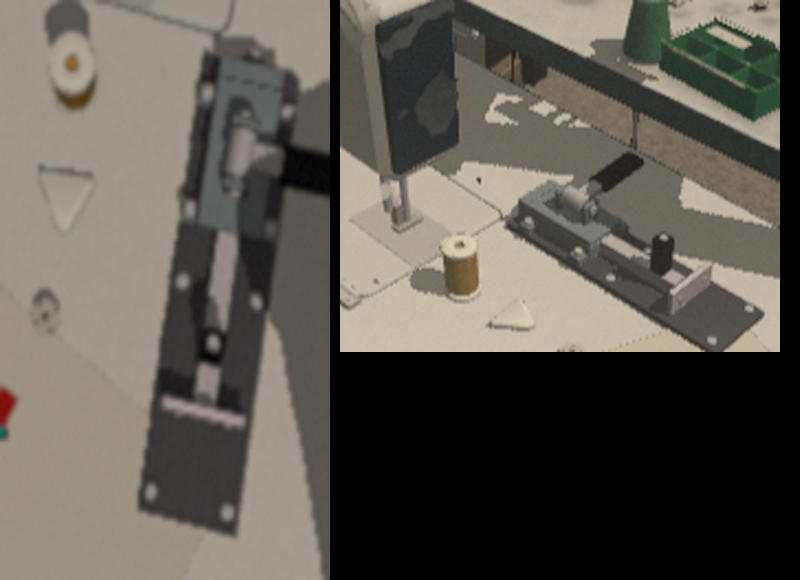

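The lever lies out over the −y side at (632,160) in the crop. The bystanders haven't moved. I'll check the lever angle and bar position in numbers.

```bash
python3 - <<'E'
from h import *
O=np.array([.5626,.2707,0]);gx=np.array([.9774,-.2116,0]);gy=np.array([.2116,.9774,0])
for th in(1.5,1.65,1.75,1.85):
  f=.35-th; P=O+gy*.09*np.sin(f)+[0,0,.047+.09*np.cos(f)]
  print(th,(proj("scene",P)-[150,100])*2.2+[340,0])
p=onz("top",(280.7,225.5),.062); print("post",p,(p-O)@gx, "gripper at end of push",(np.array([.4597,.2945,0])-O)@gx)
E
```

```text
1.5 [634.40210447 133.632242  ]
1.65 [636.6404532  142.39798859]
1.75 [637.40384174 148.84011541]
1.85 [637.58924413 155.68401603]
post [0.45965779 0.29424474 0.062     ] -0.10559778665129999 gripper at end of push -0.10561053999999999
```

The paddle end is at row ~160, which matches 1.85 rad. The bar stands about where the buffer was loaded.

```bash
python3 -c "
from station import *
print(finish_job())"
```

```text
the job is handed in; nothing more can be done
None
```

The job is handed in, with no verdict returned: I pushed the bar in about 54 mm until it met the stop's buffer (roughly 5 N) and let go, then flipped the lever fully down (about 1.85 rad in the last picture); the spool, chalk and bobbin look unmoved, and bar-on-buffer contact after clamping is judged from its position, not a force reading.

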